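# Raise the test enclosure's window to the pointer

### The job

Push the enclosure's counterweighted sliding window up from beneath its lip until the top of the lip is level with the pointer clipped to the side post, and leave it standing there. Only push with the fingers: do not pinch the lip, and leave the jar, mug, screwdriver and tray where they are.

Things in the scene. Friction and masses are not known exactly. Their poses are not given: they have to be found in the camera images.
- enclosure: Fixed bench enclosure, aluminium profile and clear panes, 440 wide, 310 deep; window side faces the robot. Origin: on the bench under the middle of the window's front face; x into the enclosure (square to the window, away from the robot), y left along it. Front posts 40 square, 380 tall, 200 left and right of the middle, fronts 2 proud of the window's; sill under the window: top 60, front 1 behind it. (mm)
- window (a joint): Height of the sliding window above its lowest position, m: 0 = down, 0.18 = upper stop. Slides straight up and down. Weighs about 0.6 kg, counterweighted: moving it slowly takes some 1.5 to 5 N (plus 12 N per m/s), and it stays where it is left.
- lip_edge (a point): Middle of the lower front edge of the lip, a straight aluminium bar along the window's bottom rail that moves with it: 300 mm long (along the enclosure's y), standing out 40 mm from the window's front face towards the robot, 10 mm thick, with nothing below it down to the bench. This edge is 80 mm above the bench when joint window is 0. Axes as the enclosure's.
- lip_level (a point): Middle of the top of the lip: the top face of the black strip (290 x 34 x 4 mm) that covers the lip, 14 mm above the lip's underside. Pressing down on it pushes the window down; pressing it and the lip's underside at once is pinching, which is not allowed.
- pointer_mark (a point): The mark: a point in the top face of the pointer, a level black blade 94 mm wide, 6 mm thick, on a black clip (48 wide, 30 tall, below it) fixed to the front of the left post, 29 mm beyond the lip's left end. The blade stands out 42 mm from the plane of the window's front face and does not hinder the window. The window is right when point lip_level is as high as this point.
- screw_jar: Loose glass jar with steel cap, 56 mm diameter, 75 mm tall, beside the enclosure's front. Origin: centre of underside. Leave alone.
- mug: Loose white mug, 80 mm diameter, 90 mm tall, beside the enclosure's front. Origin: centre of underside. Leave alone.
- screwdriver: Loose screwdriver, 170 mm long, lying on the bench to the right, nearer the robot than the enclosure. Leave alone.
- tray: Loose black open tray 90 x 110 x 60 mm on the enclosure's floor, behind the window. Origin: centre of underside. Leave alone.

How it is judged:
By the outcome, as a careful person would: the job done as asked, in the order asked, and still so for the second after the job is handed in, with the robot touching nothing.
It also fails if it takes over 43 s, if anything falls off the work surface, if the arm or the gripper's body presses on something with over 40 N, if the wrist force passes 120 N, or if a joint passes its speed limit or range.

### The arm

A 6-joint arm with a two-finger parallel gripper is mounted at the origin on the work surface. World frame = base frame: x ahead of the robot, y to its left, z up, the work surface at z = 0. Lengths are in mm, angles in rad, forces in N, time in s.
With the tool pointing down it reaches from about 350 to 975 mm from the base axis. Payload 7.1 kg.
Tool frame: the origin (TCP) lies on the centre line of the jaws, within the pads' length; the fingertips stand 8 mm ahead of it and the grasp point (between the pads) lies 11 mm behind it; z points along the fingers, y is the direction in which the jaws open and shut (so a half turn about z gives the same grasp; the last joint's range is limited). The gripper opens to 88 mm and grips with 3 to 60 N. Pads are 20 mm wide; open, the fingers measure 115 mm over their backs; the gripper's body (75 mm by 178 mm) begins 61 mm behind the grasp point.
Start: joints at [1.15, 0.423, 1.63, -0, 1.089, -0.019], TCP at [244.39, 575.22, 230.675] pointing down, gripper open.
Joint ranges: [-3, 3], [-0.9, 2.11], [0.09, 2.58], [-1.31, 4.45], [0.11, 2.69], [-2.54, 2.54]. Speed limits (rad/s): [2.39, 2.39, 3.01, 3.14, 3.14, 3.14].

### API

Orientations are given as a unit quaternion [x, y, z, w].
In Python, from station import monitor, imaging, ticket gives the robot as it stands.
- The arm moves only by the tool step_arm, never from a script. Its argument "deltas" is a list that holds one entry, the list of rows, each a list of 7 numbers: the shift along the tool's x, y, z in cm, then the turn, a rotation vector about the tool's x, y, z in rad, then the closure, from 0 (fully open) to 1 (shut). A call has 1 to 5 rows; each row is the pose to reach, as a shift and turn from the pose commanded when the call began, along the tool's axes at that moment; what a row does not reach only later rows make up. A row lasts 1/10 s, in which the tool goes at most 50 mm and 8.59 degrees, less where a joint would pass 70% of its speed; a pose out of reach is approached as far as the arm can. A call with a gripper value outside its range is refused whole. The fingers move at their own pace and stop on an object; "squeeze" is the grip in N (left out, the last holds). Time passes only in rows, so rows that repeat a pose let the fingers close. It gives the time, the measured TCP pose, the force and the opening at its end, in the units of the state.
- monitor.state(): the state, without advancing time (a new reading comes with each control period).
- imaging.camera(name): name is "scene" or "top" or "wrist"; returns (picture, depth): 420x560x3 uint8, blue, green, red; 420x560 float32, mm along the optical axis (not along the pixel's ray), 0 where there is no reading.
- imaging.camera_info(name): a dict with "camera_matrix" (3x3 intrinsics, pixels), "R" (3x3) and "t" (3): a world point X has camera coordinates R X + t. Camera axes: x right, y down, z forward; pixel columns grow to the right and rows downward; lengths in mm; the calibration is good to about 2 mm. A picture is of the moment at which its call begins: read the wrist's pose just before it. camera_info takes no time and is no camera call; for the wrist camera it gives the pose at the moment of the call.
- ticket.sign_off(): hands the job in, once; it reports no verdict.
The state is a dict: "clock": time; "joint_pos": joint angles; "qvel": joint speeds; "joint_torque": joint torques, N m; "ee_pos": TCP position; "tcp_rot": TCP orientation; "ft_force": force on the tool from outside, world axes, zero at the start; "moment": the same for the moment, N m; "finger_gap": finger opening in mm.
Only numpy, scipy, OpenCV 4.12 (cv2) and the standard library are available. Lean on these libraries where they do the work, as an engineer would, in place of code of your own. Each camera call takes 0.05 s, during which the arm holds its last target.

## Working session

There is one attempt and no reset: what is moved stays moved. The work goes in short steps, Python scripts to look and compute and a tool call to move; the robot and the scene stay as the last step left them, time stands still between calls to the robot, and variables do not carry over. Pictures are saved under pics/ and viewed, and the job is handed in when it is done.

Besides the shell and the picture viewer there is one more tool, called as a command line: name --argument value ..., lists and objects as JSON in quotes. step_arm: Moves the arm, as the interface text tells. Its arguments: {"type":"object","properties":{"deltas":{"type":"array"},"squeeze":{"type":"number"}},"required":["deltas"]}

```bash
ls; mkdir -p pics
python3 - <<'E'
from station import monitor, imaging, ticket
import cv2,numpy as np
print(monitor.state())
for n in ("scene","top"):
    p,d=imaging.camera(n); cv2.imwrite(f"pics/{n}0.png",p); np.save(f"{n}0.npy",d)
    print(n,imaging.camera_info(n))
E
```

```text
pics
{'clock': 0.0, 'joint_pos': array([ 1.14997169e+00,  4.23839282e-01,  1.63071420e+00,  2.23471658e-06,
        1.08858985e+00, -1.89600812e-02]), 'qvel': array([ 0.00152768, -0.00218492, -0.00162658,  0.00017507,  0.00079155,
       -0.00025111]), 'joint_torque': array([-1.13570510e-03, -5.44612813e+01, -2.73675907e+01,  6.42667478e-02,
        2.25414330e-02, -1.03384316e-04]), 'ee_pos': array([244.1840142 , 574.71848335, 229.89315381]), 'tcp_rot': array([ 1.99583389e-01,  9.79880538e-01, -7.56454636e-04, -1.70086418e-04]), 'ft_force': array([-0.99830374, -0.0774684 , -1.14732548]), 'moment': array([-0.04888126, -0.0466487 ,  0.00217113]), 'finger_gap': 87.50677178423031}
scene {'camera_matrix': array([[541.44249193,   0.        , 278.94342681],
       [  0.        , 541.44249193, 211.80422569],
       [  0.        ,   0.        ,   1.        ]]), 'R': array([[ 0.59394824,  0.80445998,  0.00834431],
       [ 0.69732402, -0.50961982, -0.50401076],
       [-0.40120407,  0.30517499, -0.86365706]]), 't': array([-324.99899373, -274.12018058, 1671.20684485])}
top {'camera_matrix': array([[493.23496884,   0.        , 273.12595265],
       [  0.        , 493.23496884, 215.36473761],
       [  0.        ,   0.        ,   1.        ]]), 'R': array([[ 0.02270169, -0.99956967, -0.01857711],
       [-0.99180312, -0.02018038, -0.12617176],
       [ 0.12574258,  0.02128915, -0.99183445]]), 't': array([   8.4458679 ,  567.93260418, 1443.80979284])}
```

View pics/scene0.png

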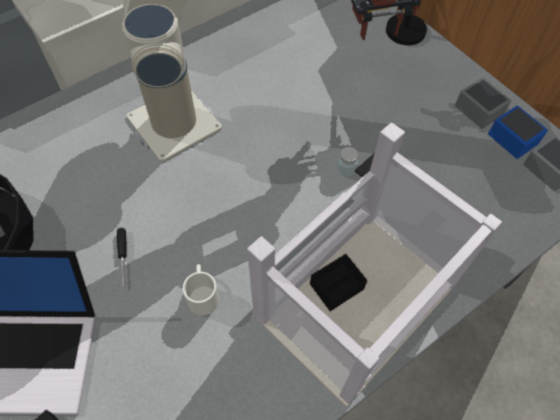

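View pics/top0.png

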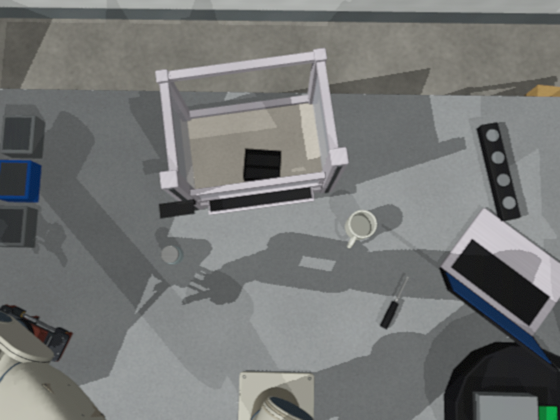

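The scene view is from behind the enclosure. In the top view, the front posts are at about (172,182) and (337,158), the black strip runs from (209,207) to (313,194), the pointer blade is at (177,209), the jar at (169,255) and the mug at (361,226). I'll enlarge it and measure from depth.

```bash
cat > h.py <<'E'
from station import monitor, imaging, ticket
import cv2,numpy as np
def pt(info,u,v,d):
    K=info["camera_matrix"];c=np.array([(u-K[0,2])*d/K[0,0],(v-K[1,2])*d/K[1,1],d])
    return info["R"].T@(c-info["t"])
def ptz(info,u,v,z):
    K=info["camera_matrix"];r=info["R"].T@np.array([(u-K[0,2])/K[0,0],(v-K[1,2])/K[1,1],1]);o=-info["R"].T@info["t"]
    return o+r*(z-o[2])/r[2]
def cloud(info,d):
    v,u=np.indices(d.shape);K=info["camera_matrix"]
    c=np.stack([(u-K[0,2])*d/K[0,0],(v-K[1,2])*d/K[1,1],d],-1)
    return (c-info["t"])@info["R"]
E
python3 - <<'E'
from h import *
p=cv2.imread("pics/top0.png");cv2.imwrite("pics/top0c.png",cv2.resize(p[140:270,150:390],None,fx=3.3,fy=3.3,interpolation=cv2.INTER_CUBIC))
d=np.load("top0.npy");I=imaging.camera_info("top");C=cloud(I,d)
for u,v in [(172,182),(337,158),(212,207),(240,204),(260,201),(285,198),(310,195),(165,210),(177,209),(188,208),(169,255),(361,226),(390,315),(262,165)]:
    print(u,v,C[v-1:v+2,u-1:u+2].reshape(-1,3).mean(0).round(1), C[v,u].round(1))
E
```

```text
172 182 [597.4 250.3 380.1] [597.7 250.6 378.6]
337 158 [ 661.6 -132.3  379.6] [ 661.6 -132.3  379.5]
212 207 [575.5 191.1 133.6] [575.3 190.9 134.7]
240 204 [585.7 112.6 132.4] [585.3 112.3 135.7]
260 201 [595.4  56.5 132.6] [594.6  56.2 137.5]
285 198 [605.3 -13.7 132.5] [605.1 -13.7 134.1]
310 195 [615.5 -83.9 130.9] [615.7 -84.  129.9]
165 210 [556.1 308.6 194.6] [555.8 308.  197. ]
177 209 [559.5 276.3 194.6] [560.5 277.9 187.4]
188 208 [562.8 246.7 194.5] [563.3 247.3 191.4]
169 255 [440.6 319.5  74.4] [440.7 320.3  71.2]
361 226 [ 544.5 -247.2    3.8] [ 544.8 -247.6    1. ]
390 315 [ 281.5 -328.3   27.1] [ 281.2 -329.1   23.5]
262 165 [715.8  56.9  59.6] [714.4  56.6  65.8]
```

View pics/top0c.png

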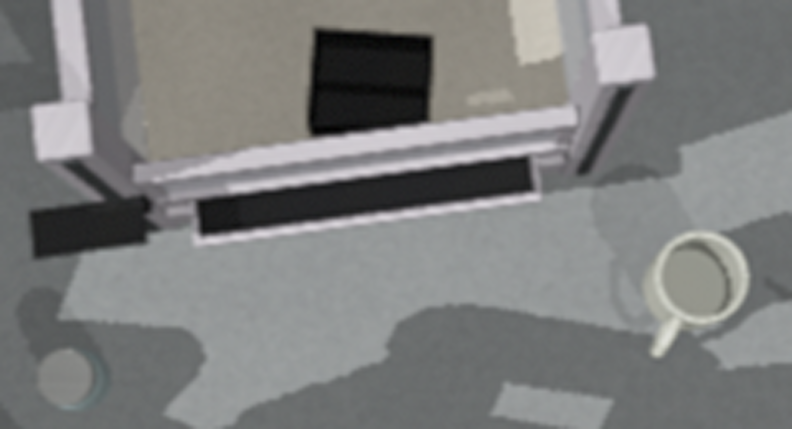

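Run:
```python
from h import *
d=np.load("top0.npy");I=imaging.camera_info("top");C=cloud(I,d);p=cv2.imread("pics/top0.png").astype(int)
g=p.max(2)
def reg(m,n):
    ii=np.argwhere(m);P=C[m];print(n,len(P),"med",np.median(P,0).round(1),"std",P.std(0).round(1))
    r=cv2.minAreaRect(P[:,:2].astype(np.float32));print("   rect",np.round(r[0],1),np.round(r[1],1),round(r[2],2))
    return P
dark=(g<45)
z=C[...,2]
lip=dark&(z>115)&(z<150)&(C[...,0]>540)&(C[...,0]<650)&(C[...,1]>-120)&(C[...,1]<215)
P=reg(cv2.erode(lip.astype(np.uint8),np.ones((2,2)))>0,"lip")
b=dark&(z>170)&(z<215)&(C[...,0]>520)&(C[...,0]<600)&(C[...,1]>200)&(C[...,1]<330)
Q=reg(cv2.erode(b.astype(np.uint8),np.ones((2,2)))>0,"blade")
for n,A in (("lip",P),("blade",Q)): print(n,"mean z",A[:,2].mean().round(2),"dir",np.polyfit(A[:,1],A[:,0],1))
post=(z>370)&(z<392)
for lo,hi in((200,300),(-180,-80)): reg(post&(C[...,0]<700)&(C[...,1]>lo)&(C[...,1]<hi),"post")
bench=(C[...,0]>300)&(C[...,0]<500)&(C[...,1]>-150)&(C[...,1]<250);print("bench",np.median(z[bench]),z[bench].mean())
print(imaging.camera_info("wrist"))
pw,dw=imaging.camera("wrist");cv2.imwrite("pics/w0.png",pw)
```

```text
lip 822 med [600.3  56.6 132.4] std [14.1 79.5  2.8]
   rect [600.5  55.4] [ 25.5 278.6] 8.55
blade 375 med [560.2 277.1 194.6] std [ 9.9 25.1  2.7]
   rect [560. 274.] [32.8 91.5] 9.27
lip mean z 132.49 dir [-1.54977467e-01  6.09119856e+02]
blade mean z 194.7 dir [-1.36809158e-01  5.97900027e+02]
post 308 med [603.8 256.3 380.1] std [12.  11.6  2.8]
   rect [603.4 257.7] [44.1 40.4] 9.86
post 305 med [ 664.3 -136.7  379.8] std [11.9 11.5  2.7]
   rect [ 664.5 -136.8] [43.3 40.3] 8.41
bench 0.8805384140253587 150.4813954161616
{'camera_matrix': array([[311.99139593,   0.        , 284.72527869],
       [  0.        , 311.99139593, 208.12132478],
       [  0.        ,   0.        ,   1.        ]]), 'R': array([[ 0.39162488,  0.92012396, -0.00136228],
       [ 0.89281615, -0.37964322,  0.24238471],
       [ 0.22250679, -0.09614015, -0.97017926]]), 't': array([-623.66239613,  -29.71456409,  389.12987772])}
```

View pics/w0.png

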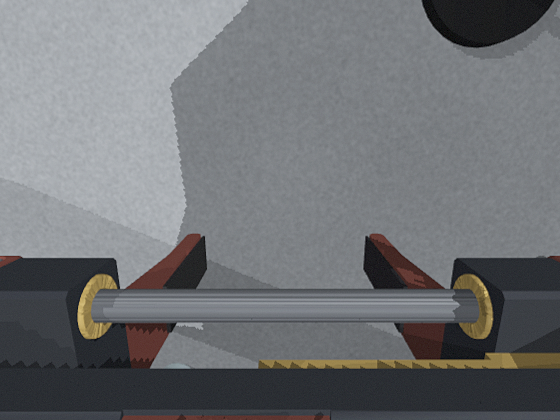

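The lip top is at z≈132.5 mm and the blade at 194.7 mm, so the rise is about 62 mm. The yaw is about 0.153 rad, and the strip and blade sizes match the text. The wrist view shows the fingers at (190,240) and (370,240). Next I'll move over to the front.

step_arm --deltas '[[[-3, -4, -1, 0, 0, 0, 0], [-6, -8, -2, 0, 0, 0, 0], [-9, -12, -3, 0, 0, 0, 0], [-12, -16, -4, 0, 0, 0, 0], [-15, -20, -5, 0, 0, 0, 0]]]'

```text
clock: 0.65
ee_pos: [303.0, 335.3, 279.8]
tcp_rot: [0.199, 0.98, -0.0, -0.0]
ft_force: [0.8, 0.3, 0.3]
finger_gap: 87.8
```

step_arm --deltas '[[[-3, -4, -1, 0, 0, 0, 0], [-6, -8, -2, 0, 0, 0, 0], [-9, -12, -3, 0, 0, 0, 0], [-12, -16, -4, 0, 0, 0, 0], [-15, -20, -5, 0, 0, 0, 0]]]'

```text
clock: 1.15
ee_pos: [361.5, 97.3, 329.3]
tcp_rot: [0.199, 0.98, 0.0, 0.0]
ft_force: [0.8, -0.3, 0.0]
finger_gap: 88.1
```

Run:
```python
from h import *
s=monitor.state();print({k:np.round(v,4) for k,v in s.items()})
```

```text
{'clock': np.float64(1.15), 'joint_pos': array([ 0.2312, -0.0947,  2.0225, -0.    ,  1.2131, -0.9383]), 'qvel': array([-1.3037, -0.1769, -0.0807, -0.0017,  0.2468, -1.2917]), 'joint_torque': array([  8.7686, -24.0159, -27.5442,   0.0713,   0.0908,   1.7673]), 'ee_pos': array([361.5401,  97.3138, 329.2577]), 'tcp_rot': array([1.993e-01, 9.799e-01, 1.000e-04, 3.000e-04]), 'ft_force': array([ 0.754 , -0.2976,  0.0145]), 'moment': array([ 0.0158, -0.0338, -0.0322]), 'finger_gap': np.float64(88.0869)}
```

step_arm --deltas '[[[0, 0, -2, 0.14, 0, 0, 0], [0, 0, -4, 0.28, 0, 0, 0], [0, 0, -6, 0.4, 0, 0, 0], [0, 0, -6, 0.4, 0, 0, 0]]]'

```text
clock: 1.55
ee_pos: [363.3, 100.4, 389.5]
tcp_rot: [0.195, 0.96, -0.195, -0.039]
ft_force: [0.4, 0.9, 0.4]
finger_gap: 87.6
```

```bash
cat > log.py <<'E'
from h import *
import json
s=monitor.state();r=[list(map(float,s["joint_pos"])),list(map(float,s["ee_pos"])),list(map(float,s["tcp_rot"]))]
open("samples.txt","a").write(json.dumps(r)+"\n");print(r)
E
python3 log.py
```

```text
[[0.44615146874324446, 0.025058064401834845, 1.8246928360256245, -0.2619335383923991, 1.5972296998553186, -0.6902162484217385], [363.29943147478275, 100.40807992810888, 389.5019996170227], [0.19512010538657268, 0.9604185919979672, -0.19493572830653436, -0.0390427259316776]]
```

step_arm --deltas '[[[0, 0, 4, -0.14, 0.14, 0, 0], [0, 0, 8, -0.28, 0.28, 0, 0], [0, 0, 12, -0.4, 0.4, 0, 0], [0, 0, 12, -0.4, 0.4, 0, 0]]]'

```text
clock: 1.95
ee_pos: [340.0, 55.4, 274.8]
tcp_rot: [0.235, 0.952, 0.044, -0.192]
ft_force: [-0.3, -0.4, 0.3]
finger_gap: 87.9
```

```bash
python3 log.py
```

```text
[[-0.020402532694162943, 0.12434968339948144, 1.992746380821673, 0.17082235504473295, 1.3881816985524098, -1.168273353751999], [340.04456358583195, 55.398919709138205, 274.78709497878674], [0.23540697659592616, 0.9517168441104308, 0.044037110532757995, -0.19203993569664796]]
```

```bash
cat > kin.py <<'E'
import numpy as np,json
from scipy.optimize import least_squares
from scipy.spatial.transform import Rotation as Ro
S=[[[1.14997169,.423839282,1.6307142,0,1.08858985,-.0189600812],[244.1840142,574.71848335,229.89315381],[.199583389,.979880538,-7.56e-4,-1.7e-4]],
[[.2312,-.0947,2.0225,0,1.2131,-.9383],[361.5401,97.3138,329.2577],[.1993,.9799,1e-4,3e-4]]]
S+=[json.loads(l) for l in open("samples.txt")]
def fk(q,p):
    a1,h,lat,L2,a3,L3,d6,c=p
    E=lambda ax,a:Ro.from_euler(ax,a)
    R1=E('z',q[0]);R2=R1*E('y',q[1]);R3=R2*E('y',q[2]);R6=R3*E('z',q[3])*E('y',q[4])*E('z',q[5]+c)
    return R1.apply([a1,lat,h])+R2.apply([0,0,L2])+R3.apply([a3,0,L3])+R6.apply([0,0,d6]),R6
def res(p):
    o=[]
    for q,x,r in S:
        P,R=fk(q,p);o+=list((P-x)/1);o+=list(300*(R.inv()*Ro.from_quat(r)).as_rotvec())
    return o+list(np.array([p[0],p[4]])*1e-3)
f=least_squares(res,[0,300,12,400,0,400,250,np.pi/2]);P=f.x
lo=np.array([-3,-.9,.09,-1.31,.11,-2.54]);hi=np.array([3,2.11,2.58,4.45,2.69,2.54])
def ik(x,R,q0):
    def g(q):
        p,r=fk(q,P);return np.r_[(p-x)/10,20*(r.inv()*R).as_rotvec(),1e-4*(q-q0)]
    s=least_squares(g,np.clip(q0,lo+1e-3,hi-1e-3),bounds=(lo,hi));return s.x,np.abs(g(s.x)[:6]).max()
if __name__=="__main__":
    print(P.round(2));print(np.round(res(P),1))
    psi=.152;ex=np.array([np.cos(psi),np.sin(psi),0]);ey=np.array([-np.sin(psi),np.cos(psi),0])
    for pit in (0,.15,.3):
        z=ex*np.cos(pit)-np.array([0,0,np.sin(pit)]);y=-ey;x=np.cross(y,z);R=Ro.from_matrix(np.c_[x,y,z])
        for xe,zz in((-140,100),(-16,100),(-16,172),(-140,172)):
            t=np.array([616.2,57.5,0])+xe*ex+[0,0,zz]
            for q0 in ([.15,0,2.3,3.1,1,-1.5],):
                q,e=ik(t,R,q0);pp=fk(q,P);print(pit,xe,zz,q.round(2),round(e,4),"wrist",(t-z*P[6]).round(0))
E
python3 kin.py
```

```text
[1.0000e-02 3.1243e+02 1.1900e+01 5.6307e+02 7.7490e+01 4.8489e+02
 3.0166e+02 1.5700e+00]
[ 0.  -0.   0.  -0.   0.  -0.  -0.   0.   0.   0.   0.   0.   0.  -0.
 -0.  -0.  -0.  -0.   0.  -0.  -0.  -0.  -0.  -0.   0.   0.1]
0 -140 100 [-0.12  1.38  2.47  2.79  2.25 -1.79] 0.0 wrist [180.  -9. 100.]
0 -16 100 [-0.01  1.15  2.28  2.97  1.85 -1.62] 0.0 wrist [302.   9. 100.]
0 -16 172 [-0.01  0.96  2.35  2.98  1.74 -1.6 ] 0.0 wrist [302.   9. 172.]
0 -140 172 [-0.12  1.19  2.57  2.81  2.16 -1.76] 0.0 wrist [180.  -9. 172.]
0.15 -140 100 [-0.11  1.26  2.53  2.85  2.04 -1.75] 0.0 wrist [183.  -9. 145.]
0.15 -16 100 [-0.01  1.03  2.32  2.98  1.63 -1.6 ] 0.0 wrist [306.  10. 145.]
0.15 -16 172 [-0.01  0.82  2.38  2.98  1.48 -1.58] 0.0 wrist [306.  10. 217.]
0.15 -140 172 [-0.14  1.05  2.58  2.81  1.92 -1.72] 0.988 wrist [183.  -9. 217.]
0.3 -140 100 [-0.1   1.09  2.57  2.9   1.77 -1.7 ] 0.0 wrist [193.  -7. 189.]
0.3 -16 100 [-0.    0.9   2.34  2.99  1.37 -1.59] 0.0 wrist [316.  11. 189.]
0.3 -16 172 [-0.    0.68  2.38  2.98  1.19 -1.56] 0.0 wrist [316.  11. 261.]
0.3 -140 172 [-0.16  0.77  2.58  2.8   1.46 -1.63] 1.9245 wrist [193.  -7. 261.]
```

```bash
cat > plan.py <<'E'
from kin import *
from h import monitor
psi=.152;ex=np.array([np.cos(psi),np.sin(psi),0]);ey=np.array([-np.sin(psi),np.cos(psi),0]);up=np.array([0,0,1.])
O=np.array([616.2,57.5,0])
Rt=Ro.from_matrix(np.c_[up,-ey,ex])
def tgt(xe,ye,z): return O+xe*ex+ye*ey+z*up
def deltas(poses,P0,R0):
    for p,R in poses:
        d=R0.inv().apply(p-P0)/10;w=(R0.inv()*R).as_rotvec();print(np.r_[d.round(2),w.round(3)].tolist())
E
python3 - <<'E'
from plan import *
q0=np.array(monitor.state()["joint_pos"])
qe,e=ik(tgt(-70,0,160),Rt,[0,1,2.4,2.9,1.9,-1.6]);print(q0.round(2),qe.round(3),e)
qe2,e=ik(tgt(-70,0,102),Rt,qe);print(qe2.round(3),e)
# two-phase: first via raised
N=20
for k in range(0,N+1,1):
    q=q0+(qe-q0)*k/N;p,R=fk(q,P);z=R.as_matrix()[:,2]
    w=p-z*P[6]
    if k: print(k,p.round(0),"z",z.round(2),"wrist",w.round(0),"rotstep",round(np.degrees((Rp.inv()*R).magnitude()),1),"dp",round(np.linalg.norm(p-pp)))
    pp,Rp=p,R
E
```

```text
[-0.02  0.12  1.99  0.17  1.39 -1.17] [-0.043  1.062  2.439  2.934  1.924 -1.644] 4.152300031590173e-11
[-0.043  1.222  2.37   2.926  2.011 -1.664] 1.35945178725283e-10
1 [324.  96. 265.] z [-0.41  0.31 -0.86] wrist [447.   2. 524.] rotstep 9.4 dp 44
2 [311. 134. 262.] z [-0.46  0.44 -0.77] wrist [449.   2. 495.] rotstep 9.3 dp 41
3 [303. 171. 264.] z [-0.48  0.56 -0.67] wrist [448.   1. 467.] rotstep 9.3 dp 37
4 [301. 204. 270.] z [-0.48  0.67 -0.56] wrist [446.   1. 440.] rotstep 9.2 dp 34
5 [304. 233. 279.] z [-0.46  0.77 -0.45] wrist [442.   0. 413.] rotstep 9.1 dp 31
6 [313. 257. 289.] z [-0.41  0.85 -0.33] wrist [436.   0. 388.] rotstep 9.0 dp 28
7 [328. 277. 299.] z [-0.34  0.92 -0.21] wrist [429.  -0. 363.] rotstep 8.9 dp 26
8 [347. 290. 308.] z [-0.24  0.96 -0.1 ] wrist [421.  -0. 339.] rotstep 8.8 dp 25
9 [370. 298. 315.] z [-0.14  0.99 -0.01] wrist [411.  -1. 317.] rotstep 8.7 dp 25
10 [396. 300. 318.] z [-0.01  1.    0.07] wrist [400.  -1. 296.] rotstep 8.7 dp 26
11 [423. 296. 317.] z [0.12 0.98 0.14] wrist [388.  -1. 276.] rotstep 8.6 dp 28
12 [451. 286. 313.] z [0.25 0.95 0.18] wrist [375.  -1. 257.] rotstep 8.6 dp 30
13 [478. 270. 303.] z [0.39 0.9  0.21] wrist [361.  -1. 240.] rotstep 8.5 dp 32
14 [502. 249. 290.] z [0.52 0.83 0.22] wrist [346.  -1. 224.] rotstep 8.5 dp 35
15 [523. 223. 273.] z [0.64 0.74 0.21] wrist [331.  -0. 210.] rotstep 8.5 dp 37
16 [540. 193. 252.] z [0.75 0.64 0.18] wrist [315.  -0. 197.] rotstep 8.5 dp 40
17 [551. 160. 230.] z [0.84 0.53 0.15] wrist [299.   0. 185.] rotstep 8.5 dp 42
18 [556. 124. 206.] z [0.91 0.41 0.1 ] wrist [282.   0. 175.] rotstep 8.6 dp 43
19 [555.  86. 182.] z [0.96 0.28 0.05] wrist [266.   1. 167.] rotstep 8.7 dp 45
20 [547.  47. 160.] z [ 0.99  0.15 -0.  ] wrist [249.   1. 160.] rotstep 8.7 dp 45
```

Run:
```python
from plan import *
s=monitor.state();q0=np.array(s["joint_pos"])
qe,e=ik(tgt(-85,0,170),Rt,[0,1,2.4,2.9,1.9,-1.6]);print(qe.round(3),e)
N=25;ps=[fk(q0+(qe-q0)*k/N,P) for k in range(N+1)]
for k in range(0,N,5):
    print("call",k);deltas(ps[k+1:k+6],*ps[k])
def chk(ps):
  for k,(p,R) in enumerate(ps):
    m=1e9
    for y in(-58,58):
        t=p+R.apply([0,y,8])-O;print(k,y,"xe",round(t@ex),"ye",round(t@ey),"z",round(t[2]),end=" | ")
    print()
chk(ps[14:])
```

```text
[-0.055  1.059  2.476  2.918  1.955 -1.656] 8.114966476568952e-11
call 0
[2.25, 2.15, 1.83, -0.069, 0.113, 0.013]
[4.43, 4.34, 3.17, -0.14, 0.222, 0.03]
[6.46, 6.55, 4.04, -0.214, 0.328, 0.05]
[8.27, 8.76, 4.47, -0.291, 0.43, 0.075]
[9.8, 10.94, 4.51, -0.371, 0.528, 0.103]
call 5
[1.17, 1.85, 1.11, -0.086, 0.091, 0.027]
[2.16, 3.79, 1.78, -0.175, 0.177, 0.057]
[2.89, 5.78, 2.05, -0.268, 0.256, 0.088]
[3.32, 7.76, 1.93, -0.364, 0.328, 0.121]
[3.42, 9.68, 1.48, -0.464, 0.393, 0.156]
call 10
[0.16, 1.97, 0.14, -0.105, 0.058, 0.029]
[0.07, 3.97, -0.13, -0.213, 0.107, 0.058]
[-0.29, 5.95, -0.79, -0.324, 0.149, 0.085]
[-0.94, 7.84, -1.81, -0.437, 0.181, 0.111]
[-1.87, 9.57, -3.17, -0.552, 0.205, 0.136]
call 15
[-0.67, 2.33, -0.77, -0.118, 0.017, 0.015]
[-1.54, 4.6, -1.95, -0.236, 0.026, 0.026]
[-2.57, 6.76, -3.53, -0.355, 0.027, 0.032]
[-3.75, 8.73, -5.48, -0.475, 0.019, 0.034]
[-5.03, 10.46, -7.78, -0.593, 0.003, 0.031]
call 20
[-1.26, 2.71, -1.35, -0.117, -0.02, -0.014]
[-2.53, 5.3, -3.11, -0.233, -0.046, -0.036]
[-3.77, 7.74, -5.25, -0.346, -0.078, -0.064]
[-4.92, 9.98, -7.73, -0.456, -0.117, -0.099]
[-5.93, 11.98, -10.52, -0.562, -0.162, -0.141]
0 -58 xe -213 ye 287 z 316 | 0 58 xe -103 ye 251 z 328 | 
1 -58 xe -190 ye 280 z 315 | 1 58 xe -84 ye 233 z 322 | 
2 -58 xe -167 ye 270 z 311 | 2 58 xe -67 ye 211 z 313 | 
3 -58 xe -145 ye 257 z 303 | 3 58 xe -53 ye 187 z 302 | 
4 -58 xe -125 ye 240 z 293 | 4 58 xe -42 ye 159 z 288 | 
5 -58 xe -108 ye 220 z 280 | 5 58 xe -34 ye 130 z 272 | 
6 -58 xe -93 ye 197 z 265 | 6 58 xe -31 ye 100 z 255 | 
7 -58 xe -82 ye 172 z 248 | 7 58 xe -31 ye 68 z 237 | 
8 -58 xe -75 ye 145 z 229 | 8 58 xe -37 ye 36 z 219 | 
9 -58 xe -71 ye 117 z 210 | 9 58 xe -46 ye 4 z 201 | 
10 -58 xe -72 ye 88 z 190 | 10 58 xe -60 ye -27 z 185 | 
11 -58 xe -77 ye 58 z 170 | 11 58 xe -77 ye -58 z 170 |
```

step_arm --deltas '[[[2.25, 2.15, 1.83, -0.069, 0.113, 0.013, 0], [4.43, 4.34, 3.17, -0.14, 0.222, 0.03, 0], [6.46, 6.55, 4.04, -0.214, 0.328, 0.05, 0], [8.27, 8.76, 4.47, -0.291, 0.43, 0.075, 0], [9.8, 10.94, 4.51, -0.371, 0.528, 0.103, 0]]]'

```text
clock: 2.45
ee_pos: [297.9, 204.0, 272.3]
tcp_rot: [0.295, 0.833, 0.266, -0.386]
ft_force: [-0.5, -0.1, -0.4]
finger_gap: 87.7
```

step_arm --deltas '[[[1.17, 1.85, 1.11, -0.086, 0.091, 0.027, 0], [2.16, 3.79, 1.78, -0.175, 0.177, 0.057, 0], [2.89, 5.78, 2.05, -0.268, 0.256, 0.088, 0], [3.32, 7.76, 1.93, -0.364, 0.328, 0.121, 0], [3.42, 9.68, 1.48, -0.464, 0.393, 0.156, 0]]]'

```text
clock: 2.95
ee_pos: [340.6, 289.5, 312.0]
tcp_rot: [0.382, 0.634, 0.47, -0.48]
ft_force: [0.1, 0.7, 0.6]
finger_gap: 87.7
```

Run:
```python
from plan import *
s=monitor.state();q=s["joint_pos"];print(np.round(q,3),s["ee_pos"].round(1),s["ft_force"].round(1))
print(fk(q,P)[0].round(1))
```

```text
[-0.031  0.492  2.182  1.273  1.61  -1.355] [340.6 289.5 312. ] [0.1 0.7 0.6]
[340.6 289.5 312. ]
```

Tracking matches the plan, so I'm continuing.

step_arm --deltas '[[[0.16, 1.97, 0.14, -0.105, 0.058, 0.029, 0], [0.07, 3.97, -0.13, -0.213, 0.107, 0.058, 0], [-0.29, 5.95, -0.79, -0.324, 0.149, 0.085, 0], [-0.94, 7.84, -1.81, -0.437, 0.181, 0.111, 0], [-1.87, 9.57, -3.17, -0.552, 0.205, 0.136, 0]]]'

```text
clock: 3.45
ee_pos: [443.1, 283.4, 318.4]
tcp_rot: [0.492, 0.404, 0.627, -0.449]
ft_force: [0.4, 0.5, -0.1]
finger_gap: 87.6
```

step_arm --deltas '[[[-0.67, 2.33, -0.77, -0.118, 0.017, 0.015, 0], [-1.54, 4.6, -1.95, -0.236, 0.026, 0.026, 0], [-2.57, 6.76, -3.53, -0.355, 0.027, 0.032, 0], [-3.75, 8.73, -5.48, -0.475, 0.019, 0.034, 0], [-5.03, 10.46, -7.78, -0.593, 0.003, 0.031, 0]]]'

```text
clock: 3.95
ee_pos: [529.8, 189.6, 260.7]
tcp_rot: [0.607, 0.196, 0.711, -0.296]
ft_force: [0.6, 0.4, -0.9]
finger_gap: 88.0
```

Run:
```python
from plan import *
s=monitor.state();q=s["joint_pos"];print(np.round(q,3),s["ee_pos"].round(1),s["ft_force"].round(1))
print(fk(q,P)[0].round(1))
```

```text
[-0.048  0.859  2.376  2.374  1.825 -1.554] [529.8 189.6 260.7] [ 0.6  0.4 -0.9]
[529.8 189.6 260.7]
```

step_arm --deltas '[[[-1.26, 2.71, -1.35, -0.117, -0.02, -0.014, 0], [-2.53, 5.3, -3.11, -0.233, -0.046, -0.036, 0], [-3.77, 7.74, -5.25, -0.346, -0.078, -0.064, 0], [-4.92, 9.98, -7.73, -0.456, -0.117, -0.099, 0], [-5.93, 11.98, -10.52, -0.562, -0.162, -0.141, 0]]]'

```text
clock: 4.45
ee_pos: [535.4, 43.7, 172.9]
tcp_rot: [0.706, 0.057, 0.705, -0.049]
ft_force: [-0.1, -0.3, 0.1]
finger_gap: 87.6
```

Run:
```python
from plan import *
from h import *
s=monitor.state();q=s["joint_pos"];print(np.round(q,3),s["ee_pos"].round(1),s["ft_force"].round(1))
I=imaging.camera_info("wrist");p,d=imaging.camera("wrist");cv2.imwrite("pics/w1.png",p);np.save("w1.npy",d)
s=monitor.state();print(s["ee_pos"].round(1),(Rt.inv()*Ro.from_quat(s["tcp_rot"])).as_rotvec().round(4), -I["R"].T@I["t"])
```

```text
[-0.056  1.041  2.474  2.922  1.934 -1.661] [535.4  43.7 172.9] [-0.1 -0.3  0.1]
[534.2  41.8 171.1] [-0.0085 -0.0079 -0.0121] [383.67102731  20.59876021 238.96910198]
```

View pics/w1.png

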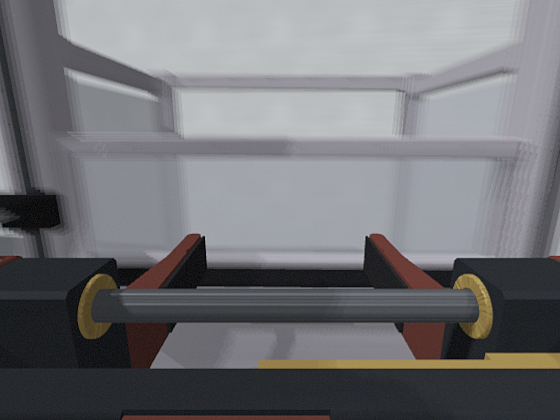

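The wrist view shows the blade at about (28,210) and the black strip at about (290,277) between the fingers. I'll let the arm settle and then cross-check the lip and blade with wrist depth.

step_arm --deltas '[[[0, 0, 0, 0, 0, 0, 0], [0, 0, 0, 0, 0, 0, 0]]]'

```text
clock: 4.7
ee_pos: [536.2, 46.1, 174.4]
tcp_rot: [0.704, 0.058, 0.706, -0.054]
ft_force: [0.7, 0.8, -0.1]
finger_gap: 87.6
```

Run:
```python
from plan import *
from h import *
s=monitor.state();print(s["ee_pos"].round(1),(Rt.inv()*Ro.from_quat(s["tcp_rot"])).as_rotvec().round(4))
I=imaging.camera_info("wrist");p,d=imaging.camera("wrist");cv2.imwrite("pics/w2.png",p);np.save("w2.npy",d)
C=(cloud(I,d)-O)@np.c_[ex,ey,up]
for u in (215,250,290,330,355):
    print(u,[ (v,*C[v,u].round(0).astype(int),int(p[v,u].max())) for v in range(246,290,3)])
for v in range(180,235,3): print(v,[(u,*C[v,u].round(0).astype(int),int(p[v,u].max())) for u in (10,30,50)])
cv2.imwrite("pics/w2c.png",cv2.resize(p[170:300],None,fx=1.4,fy=2.8))
```

```text
[536.2  46.1 174.4] [ 0.0058  0.003  -0.0057]
215 [(246, np.int64(10), np.int64(58), np.int64(146), 166), (249, np.int64(10), np.int64(59), np.int64(143), 148), (252, np.int64(10), np.int64(59), np.int64(141), 154), (255, np.int64(8), np.int64(58), np.int64(139), 176), (258, np.int64(4), np.int64(57), np.int64(138), 162), (261, np.int64(4), np.int64(58), np.int64(135), 125), (264, np.int64(5), np.int64(58), np.int64(132), 116), (267, np.int64(0), np.int64(57), np.int64(132), 19), (270, np.int64(-5), np.int64(56), np.int64(132), 22), (273, np.int64(-11), np.int64(54), np.int64(132), 21), (276, np.int64(-17), np.int64(53), np.int64(132), 31), (279, np.int64(-21), np.int64(52), np.int64(132), 26), (282, np.int64(-25), np.int64(51), np.int64(132), 26), (285, np.int64(-31), np.int64(50), np.int64(132), 20), (288, np.int64(-30), np.int64(50), np.int64(129), 40)]
250 [(246, np.int64(10), np.int64(29), np.int64(146), 167), (249, np.int64(10), np.int64(29), np.int64(144), 154), (252, np.int64(10), np.int64(29), np.int64(141), 147), (255, np.int64(8), np.int64(29), np.int64(139), 179), (258, n
[... 5590 characters left out ...]
 np.int64(172), 23)]
225 [(10, np.int64(-9), np.int64(208), np.int64(169), 17), (30, np.int64(-9), np.int64(194), np.int64(169), 23), (50, np.int64(-10), np.int64(178), np.int64(170), 14)]
228 [(10, np.int64(-9), np.int64(209), np.int64(167), 16), (30, np.int64(-8), np.int64(195), np.int64(167), 17), (50, np.int64(-10), np.int64(178), np.int64(167), 16)]
231 [(10, np.int64(1241), np.int64(1374), np.int64(-252), 164), (30, np.int64(-8), np.int64(195), np.int64(164), 38), (50, np.int64(-8), np.int64(180), np.int64(164), 88)]
234 [(10, np.int64(1252), np.int64(1387), np.int64(-271), 176), (30, np.int64(-1), np.int64(202), np.int64(159), 44), (50, np.int64(2), np.int64(188), np.int64(159), 116)]
```

View pics/w2c.png

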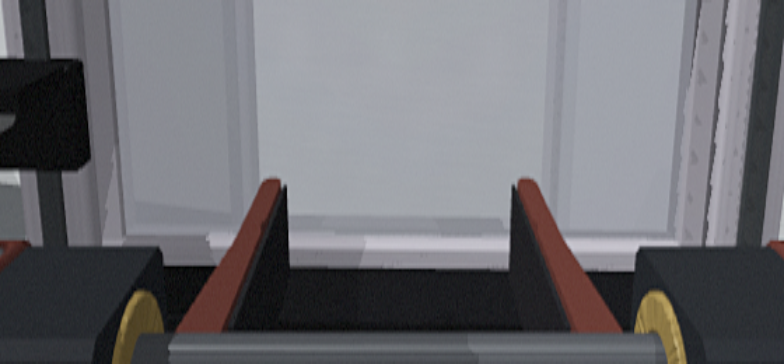

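Wrist and top depth agree: lip top about 132.2 mm, blade top about 194.3 mm, so about 62 mm to rise. The window face is about 4 mm deeper than my first estimate. Now I'll go down in front of the lip, then in beneath it.

step_arm --deltas '[[[-1.8, 0, 0, 0, 0, 0, 0], [-3.6, 0, 0, 0, 0, 0, 0], [-5.4, 0, 0, 0, 0, 0, 0], [-7.4, 0, 0, 0, 0, 0, 0], [-7.4, 0, 0, 0, 0, 0, 0]]]'

```text
clock: 5.25
ee_pos: [537.0, 45.6, 98.8]
tcp_rot: [0.704, 0.057, 0.706, -0.054]
ft_force: [0.4, 0.4, -0.3]
finger_gap: 87.7
```

step_arm --deltas '[[[0, 0, 0, 0, 0, 0, 0], [0, 0, 0, 0, 0, 0, 0]]]'

```text
clock: 5.45
ee_pos: [536.6, 45.4, 101.3]
tcp_rot: [0.703, 0.057, 0.707, -0.053]
ft_force: [-0.3, 0.6, -0.1]
finger_gap: 87.9
```

```bash
cat > st.py <<'E'
from plan import *
from h import *
s=monitor.state();t=s["ee_pos"]-O
print("q",np.round(s["joint_pos"],3),"xe,ye,z",round(t@ex,1),round(t@ey,1),t[2].round(1),"rv",(Rt.inv()*Ro.from_quat(s["tcp_rot"])).as_rotvec().round(4),"F",s["ft_force"].round(2),"M",s["moment"].round(2),"tau",s["joint_torque"].round(1),s["clock"])
E
python3 st.py
python3 - <<'E'
from h import *
p,d=imaging.camera("wrist");cv2.imwrite("pics/w3.png",p)
p,d=imaging.camera("scene");cv2.imwrite("pics/s3.png",cv2.resize(p[100:330,180:480],None,fx=2.5,fy=2.5))
E
```

```text
q [-0.057  1.245  2.383  2.901  2.05  -1.689] xe,ye,z -80.5 0.1 101.3 rv [ 0.0045  0.0044 -0.0061] F [-0.29  0.6  -0.09] M [-0.08  0.51 -0.02] tau [ -0.  -45.1  16.5  -0.4   3.9   0. ] 5.45
```

View pics/w3.png

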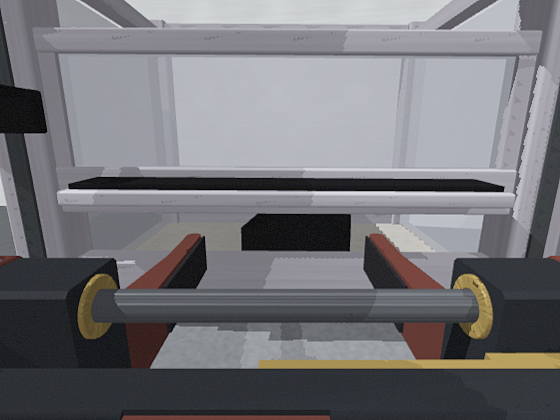

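View pics/s3.png

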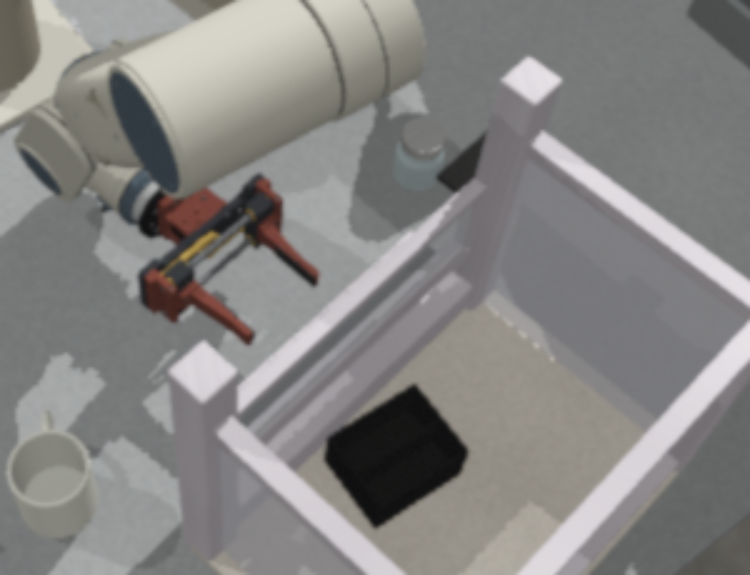

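The fingers sit clearly below the lip: the lip front is at rows 190–213 and the tips at row 235. The forearm is well above the posts. Next I'll move in under the lip.

step_arm --deltas '[[[0, 0, 1.6, 0, 0, 0, 0], [0, 0, 3.2, 0, 0, 0, 0], [0, 0, 4.8, 0, 0, 0, 0], [0, 0, 6.4, 0, 0, 0, 0], [0, 0, 6.4, 0, 0, 0, 0]]]'

```text
clock: 6.05
ee_pos: [601.1, 55.6, 102.3]
tcp_rot: [0.702, 0.058, 0.708, -0.053]
ft_force: [0.7, -0.6, -0.1]
finger_gap: 87.9
```

step_arm --deltas '[[[0.3, 0, 0, 0, 0, 0, 0], [0.5, 0, 0, 0, 0, 0, 0], [0.5, 0, 0, 0, 0, 0, 0]]]'

```text
clock: 6.35
ee_pos: [599.0, 55.1, 105.5]
tcp_rot: [0.704, 0.057, 0.706, -0.053]
ft_force: [-0.0, -0.6, -0.5]
finger_gap: 87.6
```

```bash
python3 st.py
python3 - <<'E'
from h import *
p,d=imaging.camera("wrist");cv2.imwrite("pics/w4.png",p)
E
```

```text
q [-0.012  1.138  2.288  2.967  1.853 -1.626] xe,ye,z -17.4 0.3 105.5 rv [ 0.0039  0.0024 -0.0059] F [-0.02 -0.57 -0.5 ] M [-0.04  0.49 -0.01] tau [  0.1 -49.3  10.8  -0.2   3.9   0. ] 6.35
```

View pics/w4.png

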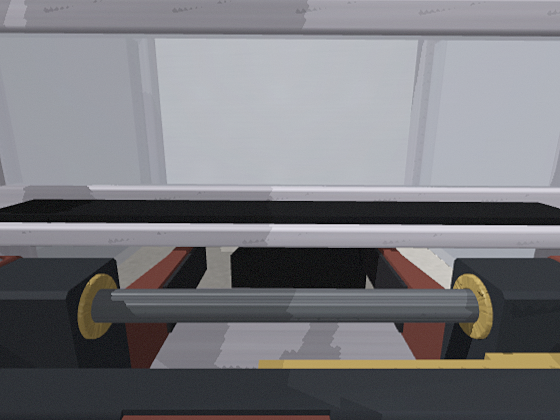

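The fingers are beneath the lip, with no contact yet. I'll start pushing up slowly.

step_arm --deltas '[[[0.3, 0, 0, 0, 0, 0, 0], [0.6, 0, 0, 0, 0, 0, 0], [0.9, 0, 0, 0, 0, 0, 0], [1.2, 0, 0, 0, 0, 0, 0], [1.5, 0, 0, 0, 0, 0, 0]]]'

```text
clock: 6.9
ee_pos: [599.3, 55.2, 120.3]
tcp_rot: [0.704, 0.057, 0.706, -0.053]
ft_force: [-3.1, -1.0, -4.2]
finger_gap: 87.7
```

step_arm --deltas '[[[0.4, 0, 0, 0, 0, 0, 0], [0.8, 0, 0, 0, 0, 0, 0], [1.2, 0, 0, 0, 0, 0, 0], [1.6, 0, 0, 0, 0, 0, 0], [2.0, 0, 0, 0, 0, 0, 0]]]'

```text
clock: 7.4
ee_pos: [599.5, 55.4, 140.8]
tcp_rot: [0.704, 0.057, 0.706, -0.053]
ft_force: [-2.7, -2.3, -4.5]
finger_gap: 88.0
```

```bash
cat > lip.py <<'E'
from plan import *
from h import *
import sys
I=imaging.camera_info("wrist");p,d=imaging.camera("wrist");cv2.imwrite(sys.argv[1],p)
C=(cloud(I,d)-O)@np.c_[ex,ey,up];g=p.max(2)
z=C[...,2]
m=(g<45)&(C[...,0]>-28)&(C[...,0]<-3)&(np.abs(C[...,1])<100)&(z>115)&(z<230)
h=np.median(z[m]) if m.any() else 0;m&=np.abs(z-h)<2.5
print("lip",m.sum(),h,z[m].mean())
b=(g<45)&(C[...,0]>-36)&(C[...,0]<-4)&(C[...,1]>165)&(z>193.4-4)&(z<199)
print("blade",b.sum(),np.median(z[b]) if b.any() else None)
E
python3 st.py; python3 lip.py pics/w5.png
```

```text
q [-0.011  1.047  2.325  2.97   1.801 -1.616] xe,ye,z -16.8 0.5 140.8 rv [ 0.004   0.0034 -0.0061] F [-2.68 -2.29 -4.46] M [ 0.01  1.29 -0.47] tau [  1.3 -50.5   7.   -0.8   5.3  -0.2] 7.4
lip 4762 165.86330928974957 165.88408647032503
blade 0 None
```

View pics/w5.png

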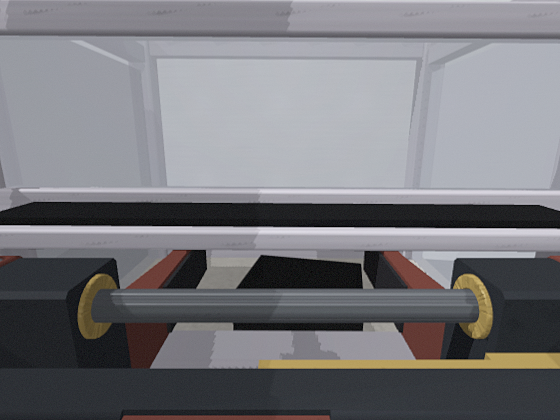

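The window is rising at about 4.5 N. The lip top is at 165.9 with TCP z 140.8. I'll continue to a little short of the target.

step_arm --deltas '[[[0.4, 0, 0, 0, 0, 0, 0], [0.8, 0, 0, 0, 0, 0, 0], [1.2, 0, 0, 0, 0, 0, 0], [1.6, 0, 0, 0, 0, 0, 0], [2.0, 0, 0, 0, 0, 0, 0]]]'

```text
clock: 7.95
ee_pos: [599.6, 55.6, 160.8]
tcp_rot: [0.703, 0.057, 0.706, -0.053]
ft_force: [0.3, -1.1, -5.2]
finger_gap: 87.9
```

step_arm --deltas '[[[0.2, 0, 0, 0, 0, 0, 0], [0.4, 0, 0, 0, 0, 0, 0], [0.4, 0, 0, 0, 0, 0, 0]]]'

```text
clock: 8.25
ee_pos: [599.6, 55.6, 165.0]
tcp_rot: [0.703, 0.057, 0.707, -0.053]
ft_force: [-0.1, -2.4, -2.7]
finger_gap: 87.7
```

```bash
python3 st.py; python3 lip.py pics/w6.png
python3 - <<'E'
from h import *
p,d=imaging.camera("top");cv2.imwrite("pics/t6.png",cv2.resize(p[140:270,150:390],None,fx=3.3,fy=3.3));np.save("t6.npy",d)
E
```

```text
q [-0.011  0.981  2.348  2.972  1.76  -1.609] xe,ye,z -16.7 0.6 165.0 rv [ 0.004   0.0048 -0.0064] F [-0.08 -2.38 -2.66] M [-0.04  0.93 -0.3 ] tau [  1.1 -48.6   7.6  -0.6   4.5  -0.1] 8.25
lip 4715 190.15456517434515 190.1758723224733
blade 0 None
```

View pics/t6.png

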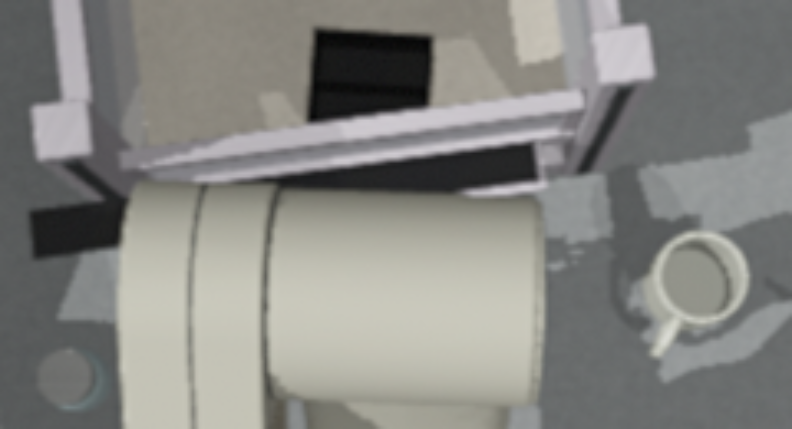

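Run:
```python
from plan import *
from h import *
F=np.c_[ex,ey,up]
def m(C,g,ylo,yhi,zlo,zhi,n):
    z=C[...,2];k=(g<45)&(C[...,0]>-30)&(C[...,0]<0)&(C[...,1]>ylo)&(C[...,1]<yhi)&(z>zlo)&(z<zhi)
    k=cv2.erode(k.astype(np.uint8),np.ones((3,3)))>0
    print(n,k.sum(),np.median(z[k]).round(2),z[k].mean().round(2),"sd",z[k].std().round(2))
I=imaging.camera_info("top")
p,d=imaging.camera("top");C=(cloud(I,d)-O)@F;g=p.max(2)
m(C,g,-130,130,175,205,"top lip");m(C,g,170,300,175,210,"top blade")
# wrist: rebuild w2 camera pose
s=monitor.state();J=imaging.camera_info("wrist");Rb=Ro.from_quat(s["tcp_rot"]).as_matrix()
Rct=J["R"]@Rb; tct=J["R"]@s["ee_pos"]+J["t"]
R2=Ro.from_quat([.704,.058,.706,-.054]).as_matrix(); e2=np.array([536.2,46.1,174.4])
R2=(Rt*Ro.from_rotvec([.0058,.003,-.0057])).as_matrix()
I2=dict(camera_matrix=J["camera_matrix"],R=Rct@R2.T);I2["t"]=tct-I2["R"]@e2
p2=cv2.imread("pics/w2.png");d2=np.load("w2.npy");C=(cloud(I2,d2)-O)@F;g=p2.max(2)
m(C,g,165,300,191.5,198,"w2 blade");m(C,g,-140,140,125,140,"w2 lip")
```

```text
top lip 369 190.68 190.68 sd 2.65
top blade 190 195.07 195.02 sd 2.6
w2 blade 273 193.89 193.75 sd 0.43
w2 lip 2875 131.84 131.84 sd 0.31
```

Remaining rise is 4.4 mm by the top camera and 3.7 mm by the wrist. I'll raise 3 mm, then back out and compare both from one view.

step_arm --deltas '[[[0.1, 0, 0, 0, 0, 0, 0], [0.2, 0, 0, 0, 0, 0, 0], [0.3, 0, 0, 0, 0, 0, 0], [0.3, 0, 0, 0, 0, 0, 0], [0.3, 0, 0, 0, 0, 0, 0]]]'

```text
clock: 8.9
ee_pos: [599.5, 55.8, 167.4]
tcp_rot: [0.704, 0.057, 0.706, -0.053]
ft_force: [3.2, 0.7, -4.5]
finger_gap: 87.8
```

```bash
python3 st.py
cat > cmp.py <<'E'
from plan import *
from h import *
F=np.c_[ex,ey,up];import sys
def m(C,g,ylo,yhi,zlo,zhi,n):
    z=C[...,2];k=(g<45)&(C[...,0]>-30)&(C[...,0]<0)&(C[...,1]>ylo)&(C[...,1]<yhi)&(z>zlo)&(z<zhi)
    k=cv2.erode(k.astype(np.uint8),np.ones((3,3)))>0
    if k.any(): print(n,k.sum(),np.median(z[k]).round(2),z[k].mean().round(2),"sd",z[k].std().round(2));return z[k].mean()
for c in sys.argv[1:]:
    A=[];I=imaging.camera_info(c)
    for i in range(3):
        p,d=imaging.camera(c);C=(cloud(I,d)-O)@F;g=p.max(2)
        a=m(C,g,-130,130,182,207,c+" lip");b=m(C,g,165,300,182 if c=="top" else 191.3,207,c+" blade")
        if a and b:A.append(b-a)
    print(c,"diff",np.round(A,2))
    cv2.imwrite(f"pics/cmp_{c}_{monitor.state()['clock']:.2f}.png",p);print(f"pics/cmp_{c}_{monitor.state()['clock']:.2f}.png")
E
python3 cmp.py top wrist
```

```text
q [-0.01   0.973  2.35   2.972  1.754 -1.608] xe,ye,z -16.7 0.8 167.4 rv [ 0.0045  0.0036 -0.0061] F [ 3.25  0.68 -4.47] M [0.06 1.3  0.2 ] tau [ -0.3 -48.9   8.6   0.    5.2  -0.2] 8.9
top lip 396 192.92 193.09 sd 2.81
top blade 181 194.72 194.75 sd 2.63
top lip 423 193.44 193.28 sd 2.84
top blade 180 195.02 194.84 sd 2.6
top lip 425 193.08 193.05 sd 2.49
top blade 185 194.96 194.8 sd 2.51
top diff [1.66 1.56 1.76]
pics/cmp_top_9.05.png
wrist lip 6067 192.51 192.48 sd 0.31
wrist lip 6099 192.51 192.48 sd 0.32
wrist lip 6152 192.51 192.46 sd 0.36
wrist diff []
pics/cmp_wrist_9.20.png
```

step_arm --deltas '[[[-0.6, 0, 0, 0, 0, 0, 0], [-1.2, 0, 0, 0, 0, 0, 0], [-1.2, 0, -2.4, 0, 0, 0, 0], [-1.2, 0, -4.8, 0, 0, 0, 0], [-1.2, 0, -6.4, 0, 0, 0, 0]]]'

```text
clock: 9.7
ee_pos: [535.1, 45.4, 155.1]
tcp_rot: [0.704, 0.057, 0.706, -0.053]
ft_force: [0.7, 0.5, -0.0]
finger_gap: 87.9
```

step_arm --deltas '[[[1, 0, 0, 0, 0, 0, 0], [2, -1, 0, 0, 0, 0, 0], [2.2, -2, 0, 0, 0, 0, 0], [2.2, -2, 0, 0, 0, 0, 0], [2.2, -2, 0, 0, 0, 0, 0]]]'

```text
clock: 10.2
ee_pos: [533.6, 65.8, 177.7]
tcp_rot: [0.703, 0.058, 0.707, -0.053]
ft_force: [0.5, -0.4, 0.2]
finger_gap: 87.5
```

```bash
python3 st.py; python3 cmp.py wrist top; cp $(ls -t pics/cmp_wrist*|head -1) pics/look.png; python3 -c "
import cv2;p=cv2.imread('pics/look.png');cv2.imwrite('pics/look_c.png',cv2.resize(p[150:300,0:400],None,fx=2,fy=4))"
```

```text
q [ 0.029  1.035  2.478  3.004  1.944 -1.627] xe,ye,z -80.4 20.7 177.7 rv [ 0.005   0.0052 -0.0064] F [ 0.54 -0.45  0.25] M [-0.05  0.51  0.01] tau [  0.6 -43.4  13.6  -0.1   3.9   0. ] 10.2
wrist lip 2546 192.45 192.43 sd 0.27
wrist blade 506 193.86 193.79 sd 0.35
wrist lip 2550 192.69 192.66 sd 0.3
wrist blade 429 194.11 193.98 sd 0.45
wrist lip 2757 192.88 192.8 sd 0.43
wrist blade 502 194.31 194.16 sd 0.49
wrist diff [1.36 1.32 1.36]
pics/cmp_wrist_10.35.png
top lip 75 192.76 192.72 sd 2.84
top blade 107 195.01 194.99 sd 2.49
top lip 83 192.69 192.91 sd 2.69
top blade 123 194.72 194.7 sd 2.5
top lip 89 193.09 193.28 sd 2.72
top blade 120 194.49 194.8 sd 2.46
top diff [2.26 1.79 1.51]
pics/cmp_top_10.50.png
```

View pics/look_c.png

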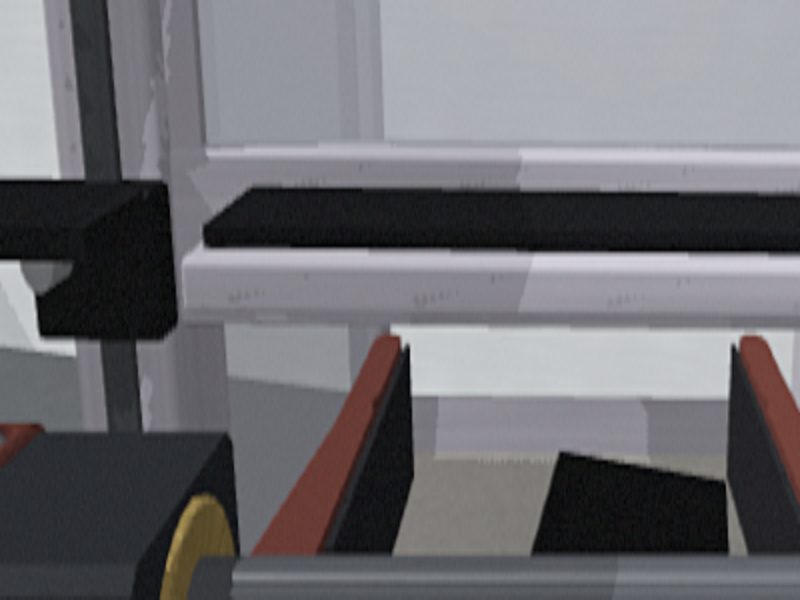

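Same-view comparison: the lip is 1.35 mm low by wrist and about 1.7 mm low by top. I'll check the cloud tilt along the lip and extrapolate it to the blade.

Run:
```python
from plan import *
from h import *
F=np.c_[ex,ey,up]
for c in("wrist","top"):
  for i in range(2):
    I=imaging.camera_info(c);p,d=imaging.camera(c);C=(cloud(I,d)-O)@F;g=p.max(2);z=C[...,2]
    if c=="wrist" and i==0: print(monitor.state()["ee_pos"])
    w=2 if c=="wrist" else 9
    base=(g<45)&(C[...,0]>-27)&(C[...,0]<-3)
    a=base&(C[...,1]>-142)&(C[...,1]<142)&(abs(z-192.8)<w);a=cv2.erode(a.astype(np.uint8),np.ones((3,3)))>0
    b=base&(C[...,1]>172)&(C[...,1]<275)&(abs(z-194.4)<w*.8);b=cv2.erode(b.astype(np.uint8),np.ones((3,3)))>0
    A=np.c_[C[a][:,:2],np.ones(a.sum())];k=np.linalg.lstsq(A,z[a],rcond=None)[0]
    B=np.c_[C[b][:,:2],np.ones(b.sum())];print(c,a.sum(),b.sum(),"slope x,y",k.round(4),"yrange",C[a][:,1].min().round(),C[a][:,1].max().round(),"plain",(z[b].mean()-z[a].mean()).round(2),"extrap",(z[b]-B@k).mean().round(2))
```

```text
[533.14826255  65.09065982 176.90449228]
wrist 1866 289 slope x,y [-4.800000e-03  1.000000e-04  1.923763e+02] yrange -139.0 139.0 plain 1.45 extrap 1.43
wrist 1869 301 slope x,y [-5.100000e-03  1.000000e-04  1.923796e+02] yrange -139.0 140.0 plain 1.43 extrap 1.41
top 73 96 slope x,y [-1.49300e-01  2.88000e-02  1.94942e+02] yrange -136.0 -68.0 plain 1.23 extrap -9.48
top 69 95 slope x,y [-3.161000e-01  6.850000e-02  1.965504e+02] yrange -136.0 -62.0 plain 1.89 extrap -23.46
```

The clouds are level along y, so the lip needs +1.45 mm. I'll go back under it and push up 1.5 mm past the previous command.

step_arm --deltas '[[[-1.2, 1, 0, 0, 0, 0, 0], [-2.2, 2, 0, 0, 0, 0, 0], [-2.2, 2, 0, 0, 0, 0, 0]]]'

```text
clock: 11.0
ee_pos: [536.5, 44.3, 154.1]
tcp_rot: [0.704, 0.056, 0.706, -0.052]
ft_force: [-0.3, -0.3, 0.0]
finger_gap: 87.7
```

step_arm --deltas '[[[0, 0, 1.6, 0, 0, 0, 0], [0, 0, 3.2, 0, 0, 0, 0], [0, 0, 4.8, 0, 0, 0, 0], [0, 0, 6.4, 0, 0, 0, 0], [0, 0, 6.4, 0, 0, 0, 0]]]'

```text
clock: 11.5
ee_pos: [600.7, 56.3, 156.8]
tcp_rot: [0.702, 0.057, 0.708, -0.053]
ft_force: [-0.3, 0.3, -0.1]
finger_gap: 87.6
```

step_arm --deltas '[[[0.5, 0, 0, 0, 0, 0, 0], [1.0, 0, 0, 0, 0, 0, 0], [1.2, 0, 0, 0, 0, 0, 0], [1.3, 0, 0, 0, 0, 0, 0], [1.35, 0, 0, 0, 0, 0, 0]]]'

```text
clock: 12.0
ee_pos: [598.6, 55.6, 168.0]
tcp_rot: [0.705, 0.057, 0.705, -0.053]
ft_force: [-3.5, -0.2, -3.7]
finger_gap: 87.7
```

step_arm --deltas '[[[0, 0, 0, 0, 0, 0, 0], [0, 0, 0, 0, 0, 0, 0]]]'

```text
clock: 12.2
ee_pos: [599.1, 55.5, 168.3]
tcp_rot: [0.704, 0.057, 0.706, -0.053]
ft_force: [-3.5, -1.3, -4.1]
finger_gap: 88.0
```

```bash
python3 st.py; python3 cmp.py top wrist
```

```text
q [-0.011  0.97   2.353  2.972  1.751 -1.607] xe,ye,z -17.2 0.6 168.3 rv [ 0.0038  0.0018 -0.0059] F [-3.53 -1.34 -4.08] M [ 0.08  1.27 -0.1 ] tau [  0.1 -49.9   5.5  -0.2   5.1  -0.2] 12.2
top lip 449 193.94 193.92 sd 2.64
top blade 180 195.2 195.01 sd 2.45
top lip 461 193.84 193.97 sd 2.64
top blade 183 194.64 194.85 sd 2.62
top lip 438 194.38 194.36 sd 2.54
top blade 177 194.61 194.49 sd 2.68
top diff [1.09 0.88 0.13]
pics/cmp_top_12.35.png
wrist lip 6026 193.66 193.62 sd 0.34
wrist lip 6022 193.65 193.64 sd 0.27
wrist lip 5985 193.66 193.64 sd 0.29
wrist diff []
pics/cmp_wrist_12.50.png
```

It rose 1.15 mm, leaving about 0.3–0.6 mm. One small push more, then back out to check.

step_arm --deltas '[[[0.02, 0, 0, 0, 0, 0, 0], [0.04, 0, 0, 0, 0, 0, 0], [0.04, 0, 0, 0, 0, 0, 0], [0.04, 0, 0, 0, 0, 0, 0]]]'

```text
clock: 12.9
ee_pos: [599.5, 55.6, 169.3]
tcp_rot: [0.704, 0.057, 0.706, -0.053]
ft_force: [-3.3, -1.1, -4.4]
finger_gap: 87.9
```

step_arm --deltas '[[[-0.6, 0, 0, 0, 0, 0, 0], [-1.2, 0, 0, 0, 0, 0, 0], [-1.2, 0, -2.4, 0, 0, 0, 0], [-1.2, 0, -4.8, 0, 0, 0, 0], [-1.2, 0, -6.4, 0, 0, 0, 0]]]'

```text
clock: 13.4
ee_pos: [535.6, 45.6, 157.2]
tcp_rot: [0.703, 0.057, 0.707, -0.053]
ft_force: [0.4, -0.7, -0.8]
finger_gap: 87.7
```

step_arm --deltas '[[[1, 0, 0, 0, 0, 0, 0], [2, -1, 0, 0, 0, 0, 0], [2.2, -2, 0, 0, 0, 0, 0], [2.2, -2, 0, 0, 0, 0, 0], [2.2, -2, 0, 0, 0, 0, 0]]]'

```text
clock: 13.9
ee_pos: [533.4, 65.9, 178.9]
tcp_rot: [0.703, 0.058, 0.707, -0.053]
ft_force: [0.4, -0.0, -0.1]
finger_gap: 88.0
```

```bash
python3 st.py; python3 cmp.py wrist top;  cp $(ls -t pics/cmp_wrist*|head -1) pics/look2.png; python3 -c "
import cv2;p=cv2.imread('pics/look2.png');cv2.imwrite('pics/look2_c.png',cv2.resize(p[150:300,0:400],None,fx=2,fy=4))"
```

```text
q [ 0.029  1.031  2.48   3.004  1.941 -1.627] xe,ye,z -80.6 20.8 178.9 rv [ 0.0052  0.0046 -0.0064] F [ 0.42 -0.03 -0.1 ] M [-0.1   0.49  0.04] tau [  0.6 -43.4  13.5  -0.2   3.9   0. ] 13.9
wrist lip 2497 194.41 194.37 sd 0.28
wrist blade 492 193.86 193.76 sd 0.39
wrist lip 2522 194.53 194.48 sd 0.34
wrist blade 492 194.0 193.9 sd 0.37
wrist lip 2637 194.61 194.54 sd 0.37
wrist blade 504 194.04 193.96 sd 0.38
wrist diff [-0.62 -0.58 -0.58]
pics/cmp_wrist_14.05.png
top lip 107 194.79 195.2 sd 2.94
top blade 121 194.78 194.91 sd 2.58
top lip 108 194.68 194.84 sd 2.56
top blade 125 194.39 194.49 sd 2.63
top lip 104 195.16 195.24 sd 2.81
top blade 124 194.81 194.66 sd 2.69
top diff [-0.29 -0.35 -0.58]
pics/cmp_top_14.20.png
```

View pics/look2_c.png

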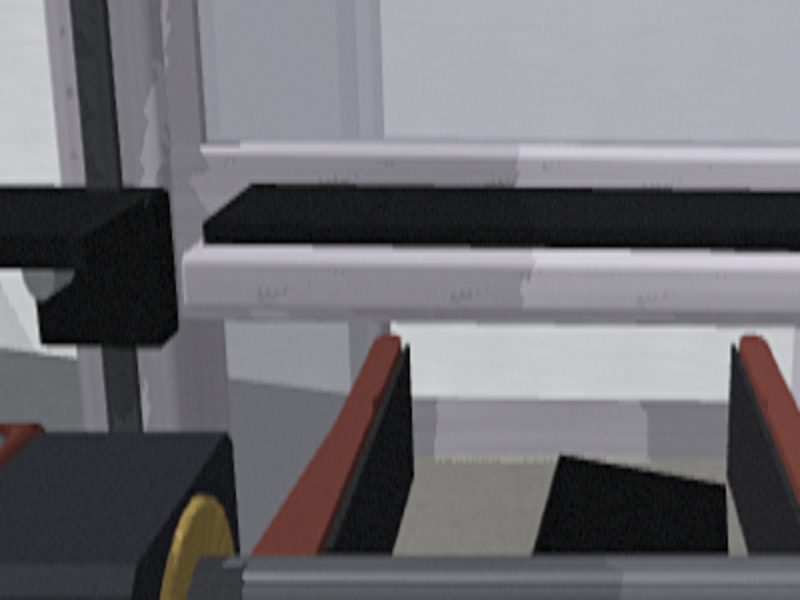

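The lip is now level with the blade to about +0.5 mm (wrist +0.6, top +0.4). That is within what the calibration can resolve, so I won't press it back down. In the picture the blade's back edge (row ~188) and the strip's back edge (row ~187) line up. I'll check that the loose items are undisturbed, then hand in.

```bash
python3 - <<'E'
from h import *
I=imaging.camera_info("scene");p,d=imaging.camera("scene");cv2.imwrite("pics/s_end.png",p)
a=cv2.imread("pics/scene0.png");f=np.abs(a.astype(int)-p).max(2)
for n,(u,v,r) in dict(jar=(348,160,16),mug=(200,290,25),driver=(122,255,30),tray=(338,282,28)).items():
    A=cv2.cvtColor(a,6)[v-r:v+r,u-r:u+r].astype(np.float32);B=cv2.cvtColor(p,6)[v-r:v+r,u-r:u+r].astype(np.float32)
    print(n,cv2.phaseCorrelate(A,B))
cv2.imwrite("pics/s_pair.png",np.hstack([a[100:350,100:420],p[100:350,100:420]]))
E
python3 cmp.py wrist; python3 st.py
```

```text
jar ((-0.3082458809119615, 0.46501117350971555), -0.25811661686748266)
mug ((-0.08613150168887884, 0.09041874991913446), 0.58457242269516)
driver ((-0.10798267229088765, -0.149931591283071), 0.6147929414113362)
tray ((0.016989544679191226, -0.06556099846077856), 0.9334147453308106)
wrist lip 2352 194.4 194.38 sd 0.23
wrist blade 491 193.87 193.78 sd 0.37
wrist lip 2442 194.38 194.36 sd 0.23
wrist blade 490 193.84 193.76 sd 0.34
wrist lip 2423 194.34 194.33 sd 0.22
wrist blade 486 193.8 193.73 sd 0.33
wrist diff [-0.6  -0.59 -0.6 ]
pics/cmp_wrist_14.40.png
q [ 0.028  1.03   2.481  3.004  1.94  -1.626] xe,ye,z -81.0 20.3 178.9 rv [ 0.0038  0.0033 -0.0061] F [-0.23  0.6   0.56] M [-0.06  0.51 -0.01] tau [ -0.  -43.1  13.3  -0.2   3.9   0. ] 14.4
```

View pics/s_pair.png

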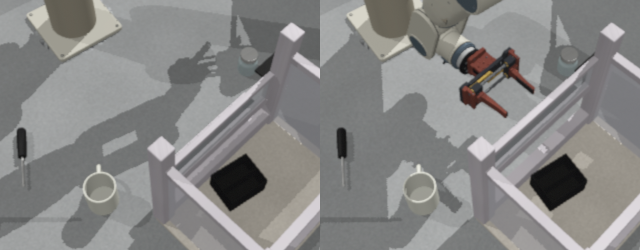

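The mug, screwdriver, tray and jar are unchanged, and the gripper is clear. Handing in.

```bash
python3 -c "
from station import ticket;print(ticket.sign_off())"
```

```text
the job is handed in; nothing more can be done
None
```

The window is up and standing with the top of its lip level with the pointer to within about 0.6 mm, and I handed the job in at about 14.4 s. I turned the tool to point straight at the window and put the open fingers under the lip. I then pushed up by about 62 mm in two goes, feeling about 5 N vertically at most, and backed out clear.

**Level check:** my last readings put the lip slightly above the pointer, +0.6 mm by the wrist camera and +0.3 to +0.6 mm by the top camera. The final 0.4 mm push moved the lip further than commanded. I left it rather than press the window down, since the camera calibration is only good to about 2 mm. An earlier top-camera check disagreed slightly, by up to about 0.5 mm, and its readings were noisier.

**Clearance and loose items:** the force on the tool was near zero after backing out, and the fingertips stand about 37 mm clear of the lip. The before and after pictures show the mug, screwdriver and tray unmoved. The numeric image match for the jar was not usable because the shadows had changed, but it looks unmoved in the picture.

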